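# Fill a catch tray from the cap dispenser

### The arm

A 6-joint arm with a two-finger parallel gripper is mounted at the origin on the work surface. World frame = base frame: x ahead of the robot, y to its left, z up, the work surface at z = 0. Lengths are in m, angles in rad, forces in N, time in s.
With the tool pointing down it reaches from about 0.25 to 0.725 m from the base axis. Payload 4 kg.
Tool frame: the origin (TCP) lies on the front face of the gripper's body, between the roots of the fingers; the fingertips stand 73 mm ahead of it and the grasp point (between the pads) lies 54 mm ahead of it; z points along the fingers, y is the line along which they close (so a half turn about z gives the same grasp; the last joint's range is limited). The gripper opens to 85 mm and grips with 20 to 120 N. Pads are 22 mm wide; open, the fingers measure 114 mm over their backs; the gripper's body (76 mm by 85 mm) begins 54 mm behind the grasp point. The pads swing forward as they close: fully open they stand 13 mm farther back than shut.
Start: joints at [-1.188, 0.241, 0.005, 1.335, 0, 1.571], TCP at [0.187, -0.464, 0.304] pointing down, gripper open.
Joint ranges: [-2.72, 2.72], [-1.05, 1.87], [-1.09, 1.28], [-1.99, 2.15], [-1.42, 1.44], [-3.14, 3.14]. Speed limits (rad/s): [2.79, 2.79, 3.14, 3.14, 3.14, 3.14].

### API

Orientations are given as a unit quaternion [x, y, z, w].
In Python, from workcell import bot gives the robot as it stands. The module is installed in compiled form; this text tells all that it offers.
- The arm moves only by the tool step_arm, never from a script. Its argument "rows" is a list of rows, each a list of 2 entries, a list of its own where there are three numbers: the shift along the tool's x, y, z in mm, then the turn about the tool's z in degrees. A call has 1 to 12 rows; each row is the pose to reach, as a shift and turn from the pose commanded when the call began, along the tool's axes at that moment; what a row does not reach only later rows make up. A row lasts 1/8 s, in which the tool goes at most 62.5 mm and 10.7 degrees, less where a joint would pass 70% of its speed; a pose out of reach is approached as far as the arm can. A call with a gripper value outside its range is refused whole. "claw" is the gripper's target within -1 to 1 (shut at 1, half-way at 0, fully open at -1), set as the call begins (left out, the last holds). The fingers move at their own pace and stop on an object; the grip force is fixed at half the most. Time passes only in rows, so rows that repeat a pose let the fingers close. It gives the time, the measured TCP pose, the force, the opening and the grip force at its end, in the units of the state.
- bot.get_obs(): the state, without advancing time (a new reading comes with each control period).
- bot.camera(name): name is "scene" or "side" or "wrist"; returns (picture, depth): 384x512x3 uint8, red, green, blue; 384x512 float32, m along the optical axis (not along the pixel's ray), 0 where there is no reading.
- bot.camera_params(name): a dict with "fx", "fy", "cx", "cy" (pixels), "D" ([k1, k2, p1, p2, k3] as OpenCV has them; the pictures are not rectified), "pose" (4x4, takes a point from camera to world coordinates). Camera axes: x right, y up, looking along -z (the intrinsics and any distortion apply to the point x, -y, -z); pixel columns grow to the right and rows downward; lengths in m; the calibration is good to about 2 mm. A picture is of the moment at which its call begins: read the wrist's pose just before it. camera_params takes no time and is no camera call; for the wrist camera it gives the pose at the moment of the call.
- bot.job_done(): hands the job in; it is judged then, once.
Trained networks look in the newest picture that a camera, given by its name, has taken for a name from the list of things; names that differ only in an ending like _2 or _b are one class to them, and where a whole thing is asked for, a point or a joint stands for the part that bears it (a point fixed in the world has none). Each returns a list of dicts, best first, with "score" (0 to 1); they miss things now and then, are a little off and sometimes report something else, mostly with a low value. They report only what shows in the picture. A call takes as long as a camera call.
- bot.trace(target, camera): "pixels" (384x512 bool, what is visible of it) and "uv" ([column, row] in pixels, amid what is visible of it).
The state is a dict: "clock": time; "joint_pos": joint angles; "joint_vel": joint speeds; "tau": joint torques, N m; "eef_pos": TCP position; "tool_rot": TCP orientation; "ft_force": force on the tool from outside, world axes, zero at the start; "ft_torque": the same for the moment, N m; "grip_width": finger opening in m; "grasp_force": force on a finger pad.
Only numpy, scipy, OpenCV 4.12 (cv2) and the standard library are available. Lean on these libraries where they do the work, as an engineer would, in place of code of your own. Each camera call takes 0.05 s, during which the arm holds its last target. There are 200 camera calls.

### The job

Turn the blue catch tray end for end and slide it, narrow nose first, between the dispenser's guide rails until it is fully home under the chute. Then draw the slide gate out by its red grip until it hits its end stop, so that all three orange caps drop into the tray, and let go with the tray still home and the gate still open. Do not open the gate before the tray is home, and leave everything else on the bench where it stands.

Things in the scene. Friction and masses are not known exactly. Their poses are not given: they have to be found in the camera images.
- hopper: Fixed cap dispenser: clear chute and hopper about 60 mm square, 218 mm tall (its +x back slopes outward), on dark posts over guide rails. Origin on the table under the chute's centre; own +x is the way the tray goes in, own -y the way the gate draws out. Chute front wall at x = -29 mm, front posts at x = -43 mm. The gate shuts the chute's foot 58 mm above the table.
- rail_mouth (a point): Middle of the start of the straight part of the two aluminium guide rails, on the table: x = -45 mm in the hopper's frame. Rails are 60 mm apart inside, 52 mm high and run to x = 42 mm; ahead of them a mouth flares to about 75 mm at x = -66 mm (92 mm over its outside). The table is the floor.
- back_stop (a point): Middle of the face of the stop at the far end of the rails, 22 mm above the table: x = 42 mm, y = 0 in the hopper's frame. The tray's nose touches it when home.
- gate (a joint): Steel slide gate of the chute: 0 = shut, 0.052 m = drawn fully out against its end stop, along the hopper's own -y. It moves stiffly (about 4 N), stays where it is left and starts at most 6 mm open.
- gate_handle (a point): Centre of the gate's upright red grip block, 85 mm above the table: 20 mm along the hopper's x, 18 mm along y, 46 mm tall (62 to 108 mm above the table). It moves with the gate; when shut it is 85 mm out from the chute's centre on the -y side.
- tray_center (a point): Centre (22 mm above its underside) of the loose open blue catch tray: 120 mm long (own x), 56 mm wide, 44 mm high, walls and floor 3 mm, about 0.16 kg. Own +x points to the narrow plain nose that goes in first; the other end is a white plate 80 mm wide, 6 mm thick, 44 mm high, too wide for the rails. It starts with its nose roughly towards the robot.
- tray_nose (a point): Middle of the tray's nose end face, 60 mm from tray_center along the tray's +x.
- cap_a_center (a point): Centre of one of three orange screw caps, 30 mm across, 16 mm high, about 12 g, which lie stacked on the gate inside the chute at the start.
- cap_b_center (a point): Centre of one of three orange screw caps, 30 mm across, 16 mm high, about 12 g, which lie stacked on the gate inside the chute at the start.
- cap_c_center (a point): Centre of one of three orange screw caps, 30 mm across, 16 mm high, about 12 g, which lie stacked on the gate inside the chute at the start.
- amber_bottle: Bystander: closed amber bottle with blue cap, 56 mm across, 150 mm high, standing in front of the hopper on the gate side; origin at the centre of its underside.
- clear_bottle: Bystander: closed clear bottle with blue cap, 68 mm across, 170 mm high, standing beside the hopper on the side away from the gate; origin at the centre of its underside.
- red_cap: Bystander: red bottle cap 45 mm across, 22 mm high, near the tray's nose; origin at the centre of its underside.
- blue_cap: Bystander: blue bottle cap 45 mm across, 22 mm high, near the tray's white end; origin at the centre of its underside.
- driver: Bystander: screwdriver with red handle, 160 mm long, lying along its own x, beside the way into the rails on the side away from the gate; origin at its middle, on the table.
- carton: Bystander: blue carton 140 x 50 x 60 mm (x, y, z), on the robot's right of the tray; origin at the centre of its underside.
- rack: Bystander: white vial rack 70 x 150 x 35 mm (x, y, z) with vials up to 52 mm, at the back of the table; origin at the centre of its underside.

How it is judged:
On the way, in this order (a step that is already met when the one before it is completed fails the run):
1. the tray is fully home in the rails, nose first, with the gate still shut (x of tray_center in the frame of hopper above -0.023 m and x of tray_nose in the frame of hopper above 0.036 m and y of tray_center in the frame of hopper between -0.006 and 0.006 m and height (world z) of tray_center below 0.027 m and value of joint gate below 0.015 m), for 0.2 s.
2. the gate is drawn out to its end stop (value of joint gate above 0.049 m), for 0.2 s.
At the end, for the whole second after the job is handed in: The tray is home, nose first, within 5 mm of the back stop (centre within 6 mm of the middle of the rails, flat on the table); the gate is within 3 mm of its end stop and still; all three orange caps lie in the tray (centres between its walls, at most 50 mm above its underside) (x of tray_center in the frame of hopper above -0.023 m and x of tray_nose in the frame of hopper above 0.036 m and y of tray_center in the frame of hopper between -0.006 and 0.006 m and height (world z) of tray_center below 0.027 m and value of joint gate above 0.049 m and x of cap_a_center in the frame of tray_center between -0.058 and 0.058 m and y of cap_a_center in the frame of tray_center between -0.027 and 0.027 m and z of cap_a_center in the frame of tray_center between -0.022 and 0.028 m and x of cap_b_center in the frame of tray_center between -0.058 and 0.058 m and y of cap_b_center in the frame of tray_center between -0.027 and 0.027 m and z of cap_b_center in the frame of tray_center between -0.022 and 0.028 m and x of cap_c_center in the frame of tray_center between -0.058 and 0.058 m and y of cap_c_center in the frame of tray_center between -0.027 and 0.027 m and z of cap_c_center in the frame of tray_center between -0.022 and 0.028 m and velocity of joint gate between -0.01 and 0.01 m/s); the robot touches nothing.
It fails at once if the gate is drawn more than 15 mm while the tray is not fully home in the rails (value of joint gate above 0.015 m and not (x of tray_center in the frame of hopper above -0.023 m and x of tray_nose in the frame of hopper above 0.036 m and y of tray_center in the frame of hopper between -0.006 and 0.006 m and height (world z) of tray_center below 0.027 m)).
It fails at once if a bottle or the blue carton is shifted more than 30 mm or knocked over (distance of any of amber_bottle, clear_bottle, carton from where it was at the start of the episode above 0.03 m or angle between any of amber_bottle, clear_bottle, carton's own z axis and vertical above 0.5 rad).
It fails at once if the red cap, the blue cap, the screwdriver or the vial rack is shifted more than 30 mm (distance of any of red_cap, blue_cap, driver, rack from where it was at the start of the episode above 0.03 m).
It also fails if it takes over 72 s, if anything falls off the work surface, if the arm or the gripper's body presses on something with over 40 N, if the wrist force passes 120 N, or if a joint passes its speed limit or range.

## Working session

There is one attempt and no reset: what is moved stays moved. The work goes in short steps, Python scripts to look and compute and a tool call to move; the robot and the scene stay as the last step left them, time stands still between calls to the robot, and variables do not carry over. Pictures are saved under pics/ and viewed, at most 10 in all, crops included, and the job is handed in when it is done.

Besides the shell and the picture viewer there is one more tool, called after "Emit:" as a command line: name --argument value ..., lists and objects as JSON in quotes. step_arm: Moves the arm, as the interface text tells. Its arguments: {"type":"object","properties":{"rows":{"type":"array"},"claw":{"type":"number"}},"required":["rows"]}

```bash
mkdir -p pics; cat > h.py <<'E'
import numpy as np, cv2
from workcell import bot
from scipy.spatial.transform import Rotation as R
def cloud(name):
    p=bot.camera_params(name); im,d=bot.camera(name)
    h,w=d.shape; u,v=np.meshgrid(np.arange(w),np.arange(h))
    K=np.array([[p['fx'],0,p['cx']],[0,p['fy'],p['cy']],[0,0,1.]])
    n=cv2.undistortPoints(np.stack([u,v],-1).reshape(-1,1,2).astype(float),K,np.array(p['D'])).reshape(h,w,2)
    P=np.stack([n[...,0]*d,-n[...,1]*d,-d],-1)
    T=np.array(p['pose']); W=P@T[:3,:3].T+T[:3,3]; W[d<=0]=np.nan
    return im,W
def save(n,im): cv2.imwrite('pics/'+n+'.png',cv2.cvtColor(im,cv2.COLOR_RGB2BGR))
E
python3 - <<'E'
from h import *
ims=[]
for c in ['scene','side']:
    im,W=cloud(c); ims.append(im); np.savez(c+'.npz',im=im,W=W)
    print(c,np.round(bot.camera_params(c)['pose'],3).tolist())
    for t in ['hopper','gate_handle','tray_center','amber_bottle','clear_bottle','red_cap','blue_cap','driver','carton','rack']:
        r=bot.trace(t,c)
        if r:
            m=r[0]['pixels']; q=W[m]; q=q[~np.isnan(q[:,0])]
            np.save(f'm_{c}_{t}.npy',m)
            print(t,round(r[0]['score'],2),np.round(r[0]['uv']),m.sum(),np.round(np.median(q,0),3),np.round(np.percentile(q,3,0),3),np.round(np.percentile(q,97,0),3))
save('both',cv2.resize(np.vstack(ims),(448,600+72))[:600] if 0 else cv2.resize(np.hstack(ims),(800,300)))
save('scene',ims[0]);save('side',ims[1])
E
```

```text
scene [[0.559, -0.643, 0.523, 1.216], [0.829, 0.438, -0.348, -0.456], [-0.005, 0.629, 0.778, 1.029], [0.0, 0.0, 0.0, 1.0]]
hopper 0.62 [315. 168.] 1997 [0.634 0.161 0.114] [0.572 0.088 0.006] [0.674 0.223 0.218]
gate_handle 0.63 [300. 186.] 219 [0.639 0.097 0.064] [0.606 0.082 0.018] [0.656 0.136 0.109]
tray_center 0.59 [199. 220.] 792 [ 0.533 -0.221  0.012] [ 0.476 -0.276 -0.   ] [ 0.601 -0.175  0.046]
amber_bottle 0.67 [261. 182.] 493 [0.551 0.002 0.086] [ 0.526 -0.015  0.009] [0.565 0.028 0.15 ]
clear_bottle 0.68 [342. 154.] 546 [0.618 0.305 0.092] [0.587 0.286 0.003] [0.633 0.336 0.17 ]
red_cap 0.63 [202. 196.] 49 [ 0.456 -0.16   0.023] [ 0.441 -0.175  0.019] [ 0.469 -0.149  0.026]
blue_cap 0.75 [206. 248.] 180 [ 0.653 -0.256  0.021] [ 0.63  -0.274  0.003] [ 0.669 -0.237  0.025]
driver 0.73 [300. 185.] 193 [0.64  0.096 0.064] [0.614 0.082 0.059] [0.656 0.134 0.109]
carton 0.77 [130. 238.] 768 [ 0.508 -0.439  0.059] [ 0.424 -0.462  0.011] [ 0.558 -0.417  0.063]
rack 0.55 [260. 261.] 1336 [ 0.778 -0.143  0.034] [ 0.736 -0.211  0.005] [ 0.811 -0.067  0.049]
side [[0.933, 0.231, -0.2
[... 356 characters left out ...]
] [ 0.592 -0.173  0.044]
amber_bottle 0.67 [241. 190.] 912 [ 0.529 -0.006  0.081] [ 0.509 -0.016  0.011] [0.556 0.015 0.15 ]
clear_bottle 0.63 [226. 121.] 636 [0.582 0.301 0.098] [0.563 0.214 0.012] [0.608 0.329 0.17 ]
red_cap 0.67 [236. 264.] 385 [ 0.452 -0.169  0.02 ] [ 0.432 -0.185 -0.001] [ 0.473 -0.141  0.023]
blue_cap 0.62 [325. 269.] 329 [ 0.642 -0.258  0.021] [ 0.627 -0.274  0.003] [ 0.663 -0.236  0.024]
driver 0.52 [172. 163.] 300 [0.398 0.246 0.017] [ 0.351  0.229 -0.001] [0.492 0.301 0.026]
carton 0.68 [309. 369.] 2371 [ 0.498 -0.438  0.06 ] [ 0.421 -0.465  0.026] [ 0.553 -0.416  0.062]
rack 0.55 [350. 222.] 1680 [ 0.759 -0.152  0.034] [ 0.728 -0.213  0.004] [ 0.799 -0.068  0.048]
```

View pics/scene.png

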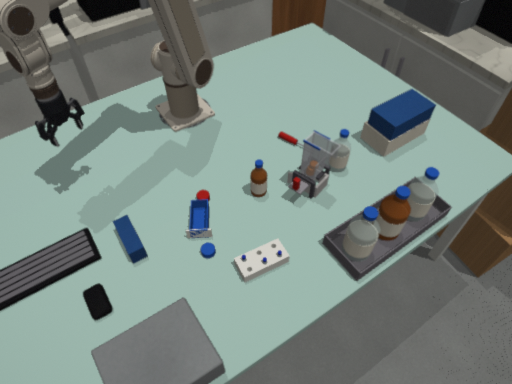

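View pics/side.png

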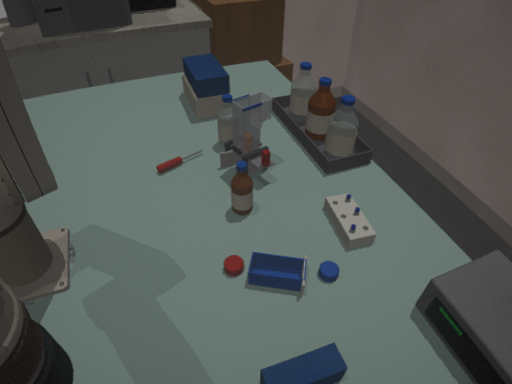

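```bash
python3 - <<'E'
from h import *
from workcell import bot
print({k:np.round(v,3).tolist() for k,v in bot.get_obs().items()})
pts=[]
allp=[]
for c in ['scene','side']:
    z=np.load(c+'.npz'); im=z['im'].astype(int); W=z['W'];allp.append((im,W))
    # white plate, tray blue
    m=np.load(f'm_{c}_tray_center.npy'); q=W[m];col=im[m]; 
    for nm,s in [('rimall',(q[:,2]>.036)&(q[:,2]<.05))]:
        r=cv2.minAreaRect((q[s][:,:2]*1000).astype(np.float32)); print(c,nm,s.sum(),r)
        b=(col[:,2]>col[:,0]+40)
        if (s&b).sum()>5: print(' blue',cv2.minAreaRect((q[s&b][:,:2]*1000).astype(np.float32)))
        if (s&~b).sum()>5: print(' white',cv2.minAreaRect((q[s&~b][:,:2]*1000).astype(np.float32)))
    # hopper area
    R0=(W[...,0]>.4)&(W[...,0]<.8)&(W[...,1]>.05)&(W[...,1]<.28)
    s=R0&(abs(W[...,2]-.052)<.004); print(' rails z52',s.sum()); q=W[s]*1000
    np.save(f'rails_{c}.npy',q)
    s=R0&(W[...,2]>.212)&(W[...,2]<.225); print(' top',s.sum(),cv2.minAreaRect((W[s][:,:2]*1000).astype(np.float32)))
    red=(im[...,0]>110)&(im[...,1]<70)&(im[...,2]<80)&R0&(W[...,2]>.06)&(W[...,2]<.112)
    q=W[red]*1000; t=q[q[:,2]>104]; print(' grip',red.sum(),q.mean(0).round(),len(t),cv2.minAreaRect(t[:,:2].astype(np.float32)) if len(t)>3 else '')
E
```

```text
{'clock': 1.1, 'joint_pos': [-1.188, 0.241, 0.005, 1.335, -0.0, 1.571], 'joint_vel': [0.0, -0.0, 0.002, 0.001, -0.002, 0.001], 'tau': [-0.0, -37.222, 25.27, 0.001, -0.0, -0.0], 'eef_pos': [0.187, -0.464, 0.304], 'tool_rot': [0.982, 0.19, -0.0, -0.0], 'ft_force': [-0.583, 0.045, -0.493], 'ft_torque': [0.01, -0.006, 0.027], 'grasp_force': 0.0, 'grip_width': 0.086}
scene rimall 173 ((536.2039794921875, -217.64456176757812), (75.3917007446289, 124.66522979736328), 58.24557876586914)
 blue ((536.2825317382812, -219.9755401611328), (56.74713897705078, 122.7584457397461), 60.00069808959961)
 white ((535.2413330078125, -218.54965209960938), (75.37342071533203, 124.02759552001953), 59.47611999511719)
 rails z52 84
 top 218 ((630.4019775390625, 185.89942932128906), (103.90848541259766, 62.94203567504883), 15.394180297851562)
 grip 24 [636.  93. 107.] 24 ((634.589599609375, 93.32247161865234), (16.014678955078125, 16.947978973388672), 53.45267105102539)
side rimall 434 ((533.2530517578125, -223.0543212890625), (70.8046646118164, 120.6422348022461), 59.984893798828125)
 blue ((535.6499633789062, -219.30908203125), (58.47542953491211, 120.65087890625), 60.70058822631836)
 white ((531.71044921875, -224.66310119628906), (70.83319854736328, 120.2054214477539), 62.175296783447266)
 rails z52 47
 top 228 ((627.6572875976562, 184.79287719726562), (103.38524627685547, 63.27570343017578), 15.737642288208008)
 grip 3 [632.  89. 108.] 3
```

The pictures show:
- **Tray:** near (199,220) in scene and (277,270) in side. Its nose points at the red cap and its white end at the blue cap.
- **Hopper:** near (315,168) in scene, yaw about 15.5°, with the red grip at (297,184).
- **Amber bottle:** at (259,180), clear of the way in.

I'll move above the tray's rear part.

Emit:
step_arm --rows '[[[430,-74,80],-105],[[430,-74,80],-105],[[430,-74,80],-105],[[430,-74,80],-105],[[430,-74,80],-105],[[430,-74,80],-105],[[430,-74,80],-105],[[430,-74,80],-105],[[430,-74,80],-105],[[430,-74,80],-105],[[430,-74,80],-105],[[430,-74,80],-105]]' --claw -1

```text
clock: 2.6
eef_pos: [0.558, -0.2346, 0.2239]
tool_rot: [0.448, 0.894, -0.0, -0.0]
ft_force: [0.8, 0.1, 0.2]
grip_width: 0.085
grasp_force: 0.0
```

Emit:
step_arm --rows '[[[0,0,0],-105],[[0,0,0],-105],[[0,0,0],-105],[[0,0,0],-105],[[0,0,0],-105],[[0,0,0],-105],[[0,0,0],-105],[[0,0,0],-105],[[0,0,0],-105],[[0,0,0],-105],[[0,0,0],-105],[[0,0,0],-105]]'

```text
clock: 4.1
eef_pos: [0.5579, -0.2346, 0.2239]
tool_rot: [-0.437, 0.9, 0.0, 0.0]
ft_force: [0.2, 0.6, -0.1]
grip_width: 0.0852
grasp_force: 0.0
```

Emit:
step_arm --rows '[[[0,0,0],-98],[[0,0,0],-98],[[0,0,0],-98],[[0,0,0],-98],[[0,0,0],-98],[[0,0,0],-98],[[0,0,0],-98],[[0,0,0],-98],[[0,0,0],-98],[[0,0,0],-98],[[0,0,0],-98],[[0,0,0],-98]]'

```text
clock: 5.6
eef_pos: [0.558, -0.2346, 0.2239]
tool_rot: [0.966, -0.26, 0.0, 0.0]
ft_force: [-0.6, -0.0, 0.9]
grip_width: 0.0851
grasp_force: 0.0
```

```bash
cat >> h.py <<'E'
def psi():
    o=bot.get_obs(); M=R.from_quat(o['tool_rot']).as_matrix(); return o,M,np.degrees(np.arctan2(M[1,0],M[0,0]))
def go(x,y,z,yaw):  # shift in tool axes mm, turn deg
    o,M,p=psi(); s=M.T@(np.array([x,y,z])-np.array(o['eef_pos'])*1000); t=-((yaw-p+180)%360-180)
    return s.round(1),round(t,1)
E
python3 - <<'E'
from h import *
o,M,p=psi(); print(o['clock'],np.round(o['eef_pos'],4),p,np.round(o['joint_pos'],2),np.round(o['ft_force'],1))
im,W=cloud('wrist'); save('w1',im)
c=im.astype(int)
for t in ['tray_center','red_cap','blue_cap']:
  r=bot.trace(t,'wrist')
  if not r: print('no',t); continue
  m=r[0]['pixels'];q=W[m]*1000;q=q[~np.isnan(q[:,0])];print(t,r[0]['score'],m.sum(),np.round(np.median(q,0)))
  if t=='tray_center':
    s=(q[:,2]>38)&(q[:,2]<50); print(cv2.minAreaRect(q[s][:,:2].astype(np.float32)))
    cc=c[m&~np.isnan(W[...,0])]; b=cc[:,2]>cc[:,0]+40
    print('blue',cv2.minAreaRect(q[s&b][:,:2].astype(np.float32)),'white',cv2.minAreaRect(q[s&~b][:,:2].astype(np.float32)))
E
```

```text
5.6 [ 0.558  -0.2346  0.2239] -30.16765296319505 [-0.4   0.49  0.16  1.24 -0.   -3.01] [-0.6 -0.   0.9]
tray_center 0.79 7095 [ 536. -218.    4.]
((536.1593017578125, -219.3267059326172), (78.51966094970703, 120.70692443847656), 59.63050842285156)
blue ((536.2494506835938, -219.19070434570312), (56.13458251953125, 120.6964111328125), 59.69203186035156) white ((540.197021484375, -228.92913818359375), (78.17146301269531, 113.97908020019531), 66.96102142333984)
red_cap 0.62 1190 [ 458. -164.   22.]
blue_cap 0.94 1841 [ 647. -253.   22.]
```

View pics/w1.png

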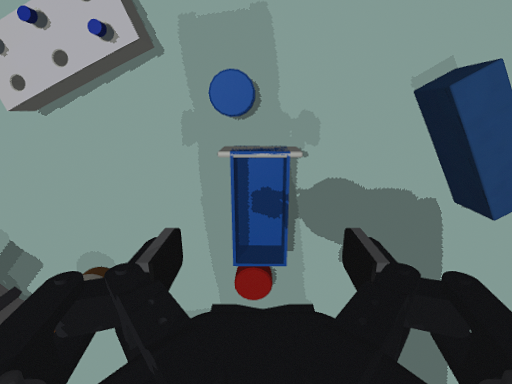

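The wrist view shows the tray between the fingers: columns 231–290, white plate at row 153, nose touching close to the red cap at row 265. The fit gives centre (536,-219) and nose yaw 149.7°. Next I go down, grip and lift.

Emit:
step_arm --rows '[[[1.5,-2.2,50],0],[[1.5,-2.2,100],0],[[1.5,-2.2,130],0],[[1.5,-2.2,144],0],[[1.5,-2.2,144],0]]' --claw -1

```text
clock: 6.42
eef_pos: [0.5601, -0.2333, 0.0794]
tool_rot: [0.966, -0.259, -0.001, -0.0]
ft_force: [-0.1, 0.4, 0.2]
grip_width: 0.0857
grasp_force: 0.0
```

Emit:
step_arm --rows '[[[0,0,0],0],[[0,0,0],0],[[0,0,0],0],[[0,0,0],0],[[0,0,0],0],[[0,0,0],0],[[0,0,0],0],[[0,0,0],0]]' --claw 1

```text
clock: 7.42
eef_pos: [0.5617, -0.2339, 0.082]
tool_rot: [0.966, -0.259, 0.002, 0.0]
ft_force: [0.2, -0.1, 5.6]
grip_width: 0.0554
grasp_force: 64.8
```

Emit:
step_arm --rows '[[[0,0,-20],0],[[0,0,-40],0],[[0,0,-70],0],[[0,0,-100],0],[[0,0,-100],0]]'

```text
clock: 8.05
eef_pos: [0.5618, -0.234, 0.1827]
tool_rot: [0.966, -0.259, 0.003, 0.0]
ft_force: [0.4, 0.1, -1.6]
grip_width: 0.0551
grasp_force: 64.2
```

Emit:
step_arm --rows '[[[-50,-2,0],0],[[-100,-4,0],10],[[-150,-6,0],20],[[-200,-8,0],30],[[-214,-8,0],40],[[-214,-8,0],50],[[-214,-8,0],60],[[-214,-8,0],70],[[-214,-8,0],80],[[-214,-8,0],90],[[-214,-8,0],100],[[-214,-8,0],100]]'

```text
clock: 9.55
eef_pos: [0.3783, -0.119, 0.1788]
tool_rot: [-0.423, 0.906, 0.001, -0.001]
ft_force: [-0.7, 0.7, -1.5]
grip_width: 0.0551
grasp_force: 64.1
```

```bash
python3 - <<'E'
from h import *
o,M,p=psi(); print(o['clock'],np.round(o['eef_pos'],4),p,np.round(o['joint_pos'],2),o['grip_width'])
print(go(400,122,183,195.5))
E
```

```text
9.55 [ 0.3783 -0.119   0.1788] -129.95032699181164 [-0.3   0.15 -0.46  0.96 -0.   -1.18] 0.05507812089150054
(array([-198.7,  138.1,   -4.1]), np.float64(34.5))
```

Emit:
step_arm --rows '[[[-50,35,0],9],[[-100,69,0],18],[[-150,104,0],27],[[-199,138,0],34.5],[[-199,138,0],34.5],[[-199,138,0],34.5]]'

```text
clock: 10.3
eef_pos: [0.4014, 0.1238, 0.1793]
tool_rot: [-0.138, 0.99, 0.0, -0.0]
ft_force: [-0.1, 0.3, -1.7]
grip_width: 0.055
grasp_force: 64.4
```

```bash
python3 - <<'E'
from h import *
o,M,p=psi(); print(o['clock'],np.round(o['eef_pos'],4),p,np.round(o['joint_pos'],2),o['grip_width'])
ims=[]
for c in ['scene','side','wrist']:
    im,W=cloud(c); ims.append(im); np.savez(c+'2.npz',im=im,W=W)
    q=W.reshape(-1,3)*1000; k=~np.isnan(q[:,0])
    q=q[k];col=im.reshape(-1,3)[k].astype(int)
    R0=(q[:,0]>500)&(q[:,0]<760)&(q[:,1]>60)&(q[:,1]<270)
    for lo,hi in [(213,223),(48,56)]:
        s=R0&(q[:,2]>lo)&(q[:,2]<hi); print(c,lo,s.sum(),cv2.minAreaRect(q[s][:,:2].astype(np.float32)) if s.sum()>5 else '')
    s=R0&(q[:,2]>30)&(q[:,2]<70); np.save('low_%s.npy'%c,np.c_[q[s],col[s]])
r=bot.trace('tray_center','scene'); 
save('trio',np.vstack([np.hstack([ims[0][100:300,180:430],ims[1][60:260,100:350]]).repeat(1,0)]).repeat(1,1) if 0 else cv2.resize(np.hstack([ims[0][90:240,220:400],ims[1][60:210,130:310]]),(800,333)))
z=np.load('side2.npz')
# tray pose in hand from side/scene
for c in ['scene','side']:
    z=np.load(c+'2.npz');q=z['W'].reshape(-1,3)*1000;col=z['im'].reshape(-1,3).astype(int)
    g=o['eef_pos']*1000
    s=(np.hypot(q[:,0]-g[0]-27,q[:,1]-g[1]-7)<75)&(q[:,2]>95)&(q[:,2]<160)&(col[:,2]>col[:,0]+40)
    print(c,s.sum(),np.percentile(q[s],[1,50,99],axis=0).round().tolist())
    s&=q[:,2]>np.percentile(q[s],99,axis=0)[2]-6; print(cv2.minAreaRect(q[s][:,:2].astype(np.float32)))
E
```

```text
10.3 [0.4014 0.1238 0.1793] -164.1504981493499 [ 0.3   0.19 -0.41  0.97  0.    0.02] 0.054964083267075456
scene 213 195 ((629.2821044921875, 187.2377166748047), (103.42261505126953, 65.10830688476562), 17.078369140625)
scene 48 77 ((628.8466186523438, 159.8994903564453), (143.16107177734375, 77.94758605957031), 56.11796951293945)
side 213 197 ((628.0676879882812, 184.87705993652344), (104.49085998535156, 63.10469436645508), 15.788568496704102)
side 48 46 ((585.7879028320312, 161.8280792236328), (86.91831970214844, 123.25852966308594), 74.451416015625)
wrist 213 0 
wrist 48 0 
scene 539 [[377.0, 100.0, 98.0], [445.0, 146.0, 120.0], [495.0, 171.0, 144.0]]
((440.0775451660156, 134.309326171875), (104.21123504638672, 61.143611907958984), 16.004398345947266)
side 78 [[438.0, 104.0, 103.0], [469.0, 119.0, 140.0], [492.0, 169.0, 143.0]]
((458.2326965332031, 136.72003173828125), (58.540802001953125, 55.71179962158203), 16.807106018066406)
```

View pics/trio.png

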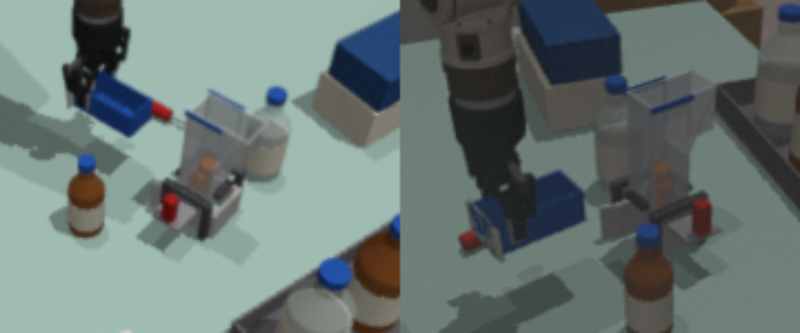

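Crop shows the tray firmly held, nose towards the mouth, with the hopper's rails and the red grip clear. I'll check the lateral offset from the rail points.

```bash
python3 - <<'E'
import numpy as np
a=np.radians(15.7); ex=np.array([np.cos(a),np.sin(a)]); ey=np.array([-ex[1],ex[0]])
for c in ['scene','side']:
  for f in [c+'.npz',c+'2.npz']:
    z=np.load(f); q=z['W'].reshape(-1,3)*1000; q=q[~np.isnan(q[:,0])]
    X=q[:,:2]@ex; Y=q[:,:2]@ey-8.6
    t=(q[:,2]>205)&(q[:,2]<224)&(abs(Y)<60)&(X>560)&(X<740)
    print(f,'top X',np.percentile(X[t],[2,98]).round(1),'Y',np.percentile(Y[t],[2,98]).round(1))
    for xs in [(565,585),(585,600),(600,620),(620,650)]:
      s=(X>xs[0])&(X<xs[1])&(abs(Y)<65)&(q[:,2]>44)&(q[:,2]<56)
      print(xs,np.sort(Y[s]).round(0).astype(int).tolist()[:60])
    s=(abs(Y)<60)&(X>500)&(X<640)&(q[:,2]>15)&(q[:,2]<56)
    print('minX',np.percentile(X[s],[0,1,3]).round())
E
```

```text
scene.npz top X [607.2 706.8] Y [-30.3  30.4]
(565, 585) [-45, -44, -44, -44, -43, -42, -41, -40, -39, -39, -37, -35]
(585, 600) [-51, -50, -49, -47, -39]
(600, 620) [-51, -39]
(620, 650) []
minX [571. 571. 572.]
scene2.npz top X [607.4 706.6] Y [-30.5  29.9]
(565, 585) [-45, -44, -44, -44, -43, -43, -43, -40, -40, -40, -38, -36, -35]
(585, 600) [-53, -52, -51, -40, -39]
(600, 620) [-51, -37]
(620, 650) []
minX [571. 571. 572.]
side.npz top X [603.6 702.4] Y [-31.   28.8]
(565, 585) [-41, -40, 31, 32, 34, 35, 35, 35, 36, 36, 37, 37, 38, 38, 39, 39, 39, 40, 40, 41, 41, 43]
(585, 600) [29, 30, 30, 30, 31, 31, 32, 32, 32, 32, 32, 33, 33, 33, 34, 36, 37, 38, 38, 39, 41, 41, 47, 49]
(600, 620) [-51, -51, -50, -47, -40, -38, 29, 30, 30, 31, 31, 32, 32, 36, 36, 39]
(620, 650) []
minX [567. 568. 569.]
side2.npz top X [603.8 702.8] Y [-31.3  28.3]
(565, 585) [-42, -40, -39, 31, 32, 32, 33, 33, 35, 35, 35, 36, 36, 37, 37, 38, 38, 38, 39, 39, 40, 40, 41, 43, 43]
(585, 600) [29, 29, 29, 30, 31, 31, 31, 31, 31, 32, 32, 33, 33, 34, 36, 37, 37, 38, 38, 40, 41, 41, 42, 46, 48, 49]
(600, 620) [-49, -49, -48, -37, -36, 30, 30, 30, 30, 30, 32, 32, 32, 33, 39, 39, 40, 40]
(620, 650) []
minX [567. 567. 568.]
```

```bash
cat >> h.py <<'E'
a=np.radians(15.7); ex=np.array([np.cos(a),np.sin(a)]); ey=np.array([-ex[1],ex[0]]); H=np.array([609.1,179.7])
def goh(x,y,z,yaw): 
    w=H+x*ex+y*ey; return go(w[0],w[1],z,yaw)
def inh():
    p=np.array(bot.get_obs()['eef_pos'][:2])*1000-H; return (p@ex).round(1),(p@ey).round(1)
E
python3 -c "
from h import *
print(inh(),goh(-185,0,84,195.7),goh(-100,0,84,195.7))"
```

```text
(np.float64(-216.0), np.float64(-0.3)) (array([-31.1,   0.5,  95.5]), np.float64(-0.3)) (array([-116.1,    0.8,   95.4]), np.float64(-0.3))
```

Emit:
step_arm --rows '[[[-10,0.5,40],0],[[-31,0.5,70],0],[[-31,0.5,90],0],[[-31,0.5,95],0],[[-45,0.6,95],0],[[-60,0.6,95],0],[[-75,0.6,95],0],[[-85,0.7,95],0],[[-95,0.7,95],0],[[-100,0.7,95],0]]'

```text
clock: 11.75
eef_pos: [0.4987, 0.1493, 0.0852]
tool_rot: [-0.134, 0.991, 0.0, 0.0]
ft_force: [-0.3, 0.1, -1.1]
grip_width: 0.0551
grasp_force: 64.5
```

Emit:
step_arm --rows '[[[-5,0,0],0],[[-10,0,0],0],[[-14,0,0],0],[[-14,0,0],0]]'

```text
clock: 12.25
eef_pos: [0.5116, 0.153, 0.0849]
tool_rot: [-0.134, 0.991, 0.0, 0.0]
ft_force: [-0.5, -0.8, -0.8]
grip_width: 0.0549
grasp_force: 64.5
```

```bash
python3 - <<'E'
from h import *
print(inh(),psi()[2],bot.get_obs()['grip_width'])
ims=[]
for c in ['scene','side']:
    im,W=cloud(c); ims.append(im)
save('ins',cv2.resize(np.hstack([ims[0][90:240,220:400],ims[1][60:210,130:310]]),(800,333)))
E
```

```text
(np.float64(-101.1), np.float64(0.6)) -164.5686143199511 0.05491815960817607
```

View pics/ins.png

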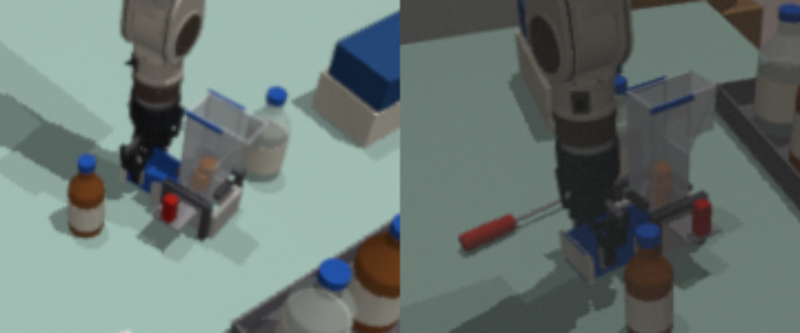

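The tray has entered the mouth with no side force (nose at about −13 mm). Next I lower it, release, and retreat behind it to push.

Emit:
step_arm --rows '[[[0,0,1.5],0],[[0,0,2.5],0],[[0,0,2.5],0]]'

```text
clock: 12.72
eef_pos: [0.5112, 0.1528, 0.0823]
tool_rot: [-0.134, 0.991, -0.0, -0.0]
ft_force: [0.5, -0.6, -1.4]
grip_width: 0.0555
grasp_force: 64.5
```

Emit:
step_arm --rows '[[[0,0,0],0],[[0,0,0],0],[[0,0,0],0],[[0,0,0],0],[[0,0,0],0],[[0,0,-30],0],[[0,0,-60],0],[[0,0,-75],0],[[30,0,-75],0],[[68,0,-75],0],[[68,0,-75],0]]' --claw -1

```text
clock: 14.1
eef_pos: [0.4425, 0.1338, 0.1565]
tool_rot: [-0.134, 0.991, -0.0, -0.002]
ft_force: [1.2, 0.6, 0.6]
grip_width: 0.0852
grasp_force: 0.0
```

Emit:
step_arm --rows '[[[0,0,0],0],[[0,0,0],0],[[0,0,0],0],[[0,0,0],0],[[0,0,0],0],[[0,0,20],0],[[0,0,45],0],[[0,0,67],0],[[0,0,67],0]]' --claw 1

```text
clock: 15.22
eef_pos: [0.4445, 0.1344, 0.089]
tool_rot: [-0.134, 0.991, -0.0, -0.002]
ft_force: [-0.3, 0.6, 0.7]
grip_width: 0.0
grasp_force: 0.0
```

```bash
python3 - <<'E'
from h import *
o=bot.get_obs();print(o['clock'],inh(),psi()[2],o['eef_pos'],o['grip_width'],np.round(o['ft_force'],1), goh(-89,0,90,195.7))
im,W=cloud('side'); W=W*1000; q=W.reshape(-1,3);c=im.reshape(-1,3).astype(int)
d=q[:,:2]-H; X=d@ex;Y=d@ey
s=(X>-150)&(X<-30)&(abs(Y)<45)&(q[:,2]>36)&(q[:,2]<48)&(c[:,2]>c[:,0]+40);print('blue',s.sum(),np.percentile(X[s],[1,99]),np.percentile(Y[s],[1,99]))
s=(X>-150)&(X<-110)&(abs(Y)<45)&(q[:,2]>30)&(q[:,2]<48);print('rear',np.percentile(X[s],[1,10,50]),np.percentile(Y[s],[1,99]))
E
```

```text
15.225 (np.float64(-170.7), np.float64(0.9)) -164.5685698390809 [0.44452588 0.13435294 0.08901614] 3.505571728222493e-05 [-0.3  0.6  0.7] (array([-81.7,  -0.5,  -1.3]), np.float64(-0.3))
blue 54 [-122.68857717  -35.73331139] [-28.45904059  28.40426444]
rear [-133.99994713 -132.95587757 -130.16544826] [-41.55998532  28.84188765]
```

Emit:
step_arm --rows '[[[-15,-0.6,0],0],[[-28,-0.7,0],0],[[-36,-0.8,0],0],[[-44,-0.8,0],0],[[-52,-0.8,0],0],[[-60,-0.8,0],0],[[-67,-0.8,0],0],[[-72,-0.8,0],0],[[-72,-0.8,0],0]]'

```text
clock: 16.4
eef_pos: [0.516, 0.1534, 0.0904]
tool_rot: [-0.134, 0.991, 0.0, 0.0]
ft_force: [0.2, 0.9, 0.7]
grip_width: -0.0001
grasp_force: 0.0
```

Emit:
step_arm --rows '[[[-3,0,0],0],[[-6,0,0],0],[[-8,0,0],0],[[-8,0,0],0]]'

```text
clock: 16.9
eef_pos: [0.5235, 0.1554, 0.0905]
tool_rot: [-0.134, 0.991, 0.0, 0.0]
ft_force: [1.2, -0.2, -0.1]
grip_width: -0.0
grasp_force: 0.0
```

```bash
cat > t.py <<'E'
from h import *
o=bot.get_obs();print(o['clock'],inh(),o['eef_pos'],np.round(o['ft_force'],1))
for n in ['side','scene']:
    im,W=cloud(n); W=W*1000; q=W.reshape(-1,3);c=im.reshape(-1,3).astype(int)
    d=q[:,:2]-H; X=d@ex;Y=d@ey
    s=(X>-150)&(X<-30)&(abs(Y)<45)&(q[:,2]>36)&(q[:,2]<48)&(c[:,2]>c[:,0]+40);print(n,'blue',s.sum(),np.percentile(X[s],[1,99]) if s.any() else '',np.percentile(Y[s],[1,99]) if s.any() else '')
    s=(X>-130)&(X<-69)&(abs(abs(Y)-32)<10)&(q[:,2]>10)&(q[:,2]<48);print('rear',s.sum(),np.percentile(X[s],[1,10,50]),np.percentile(Y[s],[1,99]))
    np.save('last_'+n+'.npy',im)
E
python3 t.py
```

```text
16.9 (np.float64(-89.0), np.float64(-0.2)) [0.52348974 0.15538452 0.09047639] [ 1.2 -0.2 -0.1]
side blue 1 [-67.15989936 -67.15989936] [-25.85259702 -25.85259702]
rear 45 [-80.38429892 -79.25482222 -78.1196553 ] [-39.79273473 -22.17711361]
scene blue 6 [-67.89015051 -60.94389491] [-22.84770765  30.29132298]
rear 37 [-78.04338477 -75.65927135 -73.22051414] [-40.30199094  39.13364964]
```

Emit:
step_arm --rows '[[[-1,0,0],0],[[-2,0,0],0],[[-2,0,0],0]]'

```text
clock: 17.38
eef_pos: [0.5242, 0.1556, 0.0902]
tool_rot: [-0.134, 0.991, -0.0, -0.001]
ft_force: [-3.5, -1.0, 3.0]
grip_width: 0.0001
grasp_force: 2.1
```

Emit:
step_arm --rows '[[[-1,0,0],0],[[-1.5,0,0],0],[[-1.5,0,0],0]]'

```text
clock: 17.75
eef_pos: [0.5244, 0.1556, 0.09]
tool_rot: [-0.134, 0.991, -0.0, -0.002]
ft_force: [-7.7, -1.7, 5.4]
grip_width: 0.0
grasp_force: 3.8
```

Emit:
step_arm --rows '[[[20,0,0],0],[[40,0,0],0],[[40,0,-60],0],[[40,0,-120],0],[[40,0,-170],0],[[40,0,-170],0]]'

```text
clock: 18.5
eef_pos: [0.4912, 0.1465, 0.2657]
tool_rot: [-0.134, 0.991, 0.001, 0.006]
ft_force: [0.6, -0.6, -0.2]
grip_width: -0.0003
grasp_force: 0.0
```

```bash
python3 t.py; python3 - <<'E'
from h import *
print(goh(-90,-92,260,105.7),goh(0,-92,260,105.7))
ims=[np.load('last_scene.npy'),np.load('last_side.npy')]
save('home',cv2.resize(np.hstack([ims[0][110:230,240:384],ims[1][80:200,170:314]]),(800,333)))
E
```

```text
18.5 (np.float64(-122.5), np.float64(-0.0)) [0.49122238 0.14652839 0.26572131] [ 0.6 -0.6 -0.2]
side blue 6 [-76.82425463 -33.30533741] [21.80578384 27.54514909]
rear 82 [-79.41875284 -78.97938047 -77.73472124] [-38.70187359  39.82783315]
scene blue 6 [-75.72239499 -61.21485677] [-23.09984405  28.84399378]
rear 35 [-77.02343519 -75.80719064 -72.76852775] [-40.49969465  39.75794161]
(array([-35.6, -91.8,   1.1]), np.float64(89.7)) (array([-125.6,  -91.3,    1.3]), np.float64(89.7))
```

View pics/home.png

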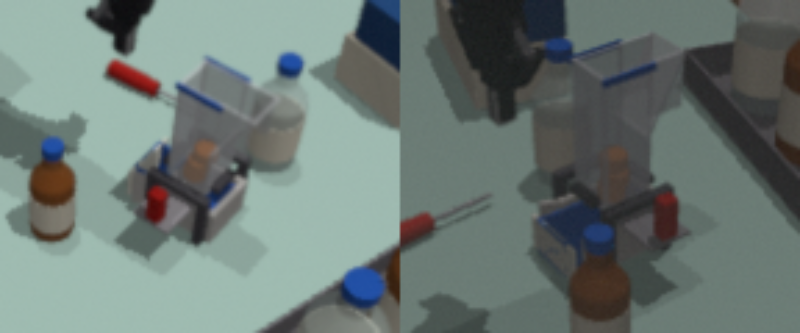

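The crop shows the tray home: white plate against the mouth, rear face at about −78 mm, and the gate still shut. Next I go to the grip, and re-measure it on the way.

Emit:
step_arm --rows '[[[0,-45,0],10],[[-35,-91,0],20],[[-80,-91,0],30],[[-125,-91,0],40],[[-125,-91,0],50],[[-125,-91,0],60],[[-125,-91,0],70],[[-125,-91,0],80],[[-125,-91,0],90],[[-125,-91,0],90],[[-125,-91,0],90]]' --claw -0.3

```text
clock: 19.98
eef_pos: [0.6324, 0.0911, 0.259]
tool_rot: [0.605, 0.796, -0.001, -0.001]
ft_force: [0.6, 0.3, 0.0]
grip_width: 0.0558
grasp_force: 0.0
```

```bash
python3 - <<'E'
from h import *
o=bot.get_obs();print(o['clock'],inh(),o['eef_pos'],psi()[2],o['grip_width'])
for n in ['side','scene','wrist']:
    im,W=cloud(n); 
    if n=='wrist': save('w2',im)
    W=W*1000; q=W.reshape(-1,3);c=im.reshape(-1,3).astype(int)
    d=q[:,:2]-H; X=d@ex;Y=d@ey
    s=(c[:,0]>90)&(c[:,0]>2.2*c[:,1])&(c[:,0]>2.2*c[:,2])&(abs(X)<40)&(Y<-50)&(Y>-140)&(q[:,2]>60)&(q[:,2]<114)
    print(n,s.sum(), np.percentile(X[s],[2,50,98]).round(1),np.percentile(Y[s],[2,50,98]).round(1),np.percentile(q[s,2],[2,98]).round(1)) if s.sum()>2 else print(n,0)
E
```

```text
19.975 (np.float64(-1.6), np.float64(-91.6)) [0.63238695 0.0910662  0.25898467] 105.57141686344151 0.055757702447290405
side 7 [-5.4 -0.8  6. ] [-89.3 -86.6 -82.7] [106.8 108.6]
scene 25 [-6.   5.6 11.9] [-96.5 -91.  -83. ] [ 75.5 110.3]
wrist 277 [-7.4  2.1 10.6] [-93.1 -86.8 -81.8] [105.8 109. ]
```

View pics/w2.png

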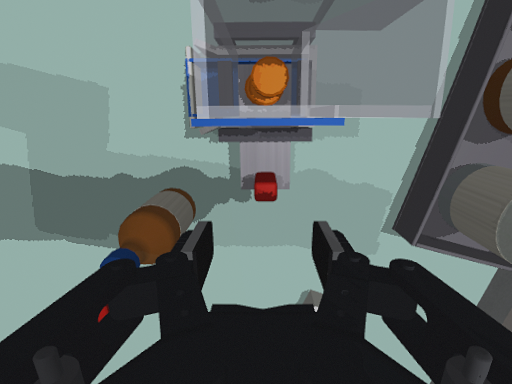

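```bash
python3 - <<'E'
from h import *
o,M,p=psi(); T=np.array(bot.camera_params('wrist')['pose']); print((M.T@(T[:3,3]-o['eef_pos'])*1000).round(1), np.round(o['joint_pos'],2))
E
```

```text
[ 66.2   0.3 -69.9] [0.14 0.54 0.34 1.37 0.   1.44]
```

The wrist view shows the red grip at (265,187) between the fingers. The wrist camera overhangs towards the chute here, so I turn the hand half round first.

Emit:
step_arm --rows '[[[0,0,0],-10],[[0,0,0],-20],[[0,0,0],-30],[[0,0,0],-40],[[0,0,0],-50],[[0,0,0],-60],[[0,0,0],-70],[[0,0,0],-80],[[0,0,0],-90],[[0,0,0],-90]]'

```text
clock: 21.38
eef_pos: [0.6327, 0.0911, 0.2604]
tool_rot: [-0.134, 0.991, -0.0, 0.0]
ft_force: [-0.3, 1.1, -0.1]
grip_width: 0.0558
grasp_force: 0.0
```

Emit:
step_arm --rows '[[[0,0,0],-10],[[0,0,0],-20],[[0,0,0],-30],[[0,0,0],-40],[[0,0,0],-50],[[0,0,0],-60],[[0,0,0],-70],[[0,0,0],-80],[[0,0,0],-90],[[0,0,0],-90]]'

```text
clock: 22.62
eef_pos: [0.6327, 0.0911, 0.2605]
tool_rot: [0.794, -0.607, 0.0, -0.0]
ft_force: [-0.5, 0.0, -0.5]
grip_width: 0.0557
grasp_force: 0.0
```

```bash
python3 - <<'E'
from h import *
o=bot.get_obs();print(o['clock'],inh(),psi()[2],np.round(o['joint_pos'],2),goh(1,-87,142,-74.3))
E
```

```text
22.625 (np.float64(-1.2), np.float64(-91.7)) -74.7982128578541 [ 0.14  0.54  0.34  1.37 -0.   -1.69] (array([ -4.7,  -2.2, 118.5]), np.float64(-0.5))
```

Emit:
step_arm --rows '[[[-4.5,-2,40],0],[[-4.5,-2,80],0],[[-4.5,-2,105],0],[[-4.5,-2,117],0],[[-4.5,-2,117],0]]'

```text
clock: 23.25
eef_pos: [0.6331, 0.0959, 0.1429]
tool_rot: [0.795, -0.606, -0.0, 0.0]
ft_force: [-0.3, -0.4, 0.4]
grip_width: 0.0555
grasp_force: 0.0
```

Emit:
step_arm --rows '[[[0,0,0],0],[[0,0,0],0],[[0,0,0],0],[[0,0,0],0],[[0,0,0],0],[[0,0,0],0]]' --claw 1

```text
clock: 24.0
eef_pos: [0.6338, 0.096, 0.1452]
tool_rot: [0.796, -0.606, 0.001, -0.001]
ft_force: [-1.8, -0.2, 5.8]
grip_width: 0.0191
grasp_force: 59.4
```

Emit:
step_arm --rows '[[[5,0,0],0],[[10,0,0],0],[[15,0,0],0],[[20,0,0],0],[[25,0,0],0],[[30,0,0],0],[[35,0,0],0],[[39,0,0],0],[[43,0,0],0],[[46,0,0],0],[[48,0,0],0],[[48,0,0],0]]'

```text
clock: 25.5
eef_pos: [0.6466, 0.0509, 0.1452]
tool_rot: [0.796, -0.605, 0.0, -0.002]
ft_force: [-2.1, 3.7, 5.8]
grip_width: 0.0196
grasp_force: 59.4
```

Emit:
step_arm --rows '[[[1,0,0],0],[[2,0,0],0],[[3,0,0],0],[[4,0,0],0],[[4,0,0],0]]'

```text
clock: 26.12
eef_pos: [0.6467, 0.0505, 0.1451]
tool_rot: [0.797, -0.604, -0.002, -0.003]
ft_force: [-4.9, 12.8, 6.0]
grip_width: 0.0193
grasp_force: 59.6
```

```bash
python3 -c "
from h import *
print(inh())"
```

```text
(np.float64(1.3), np.float64(-134.6))
```

The force climbs with no movement, so the gate is at its end stop. I let go, rise and check.

Emit:
step_arm --rows '[[[-3,0,0],0],[[-3,0,0],0]]'

```text
clock: 26.38
eef_pos: [0.6466, 0.0509, 0.1452]
tool_rot: [0.796, -0.605, -0.0, -0.002]
ft_force: [-2.4, 5.1, 6.0]
grip_width: 0.0194
grasp_force: 59.3
```

Emit:
step_arm --rows '[[[0,0,0],0],[[0,0,0],0],[[0,0,0],0],[[0,0,0],0],[[0,0,-30],0],[[0,0,-70],0],[[0,0,-110],0],[[0,0,-110],0]]' --claw -0.3

```text
clock: 27.38
eef_pos: [0.6485, 0.0487, 0.2581]
tool_rot: [0.796, -0.606, 0.003, -0.003]
ft_force: [0.6, 0.4, -0.9]
grip_width: 0.0556
grasp_force: 0.0
```

```bash
python3 t.py; python3 - <<'E'
from h import *
o=bot.get_obs();print(o['clock'],inh(),o['eef_pos'])
ims=[]
for n in ['scene','side']:
    im,W=cloud(n); ims.append(im)
    W=W*1000; q=W.reshape(-1,3);c=im.reshape(-1,3).astype(int)
    d=q[:,:2]-H; X=d@ex;Y=d@ey
    s=(c[:,0]>90)&(c[:,0]>2.2*c[:,1])&(c[:,0]>2.2*c[:,2])&(abs(X)<40)&(Y<-50)&(Y>-170)&(q[:,2]>60)&(q[:,2]<114)
    if s.sum(): print(n,s.sum(),'grip X,Y',np.percentile(X[s],[2,50,98]).round(1),np.percentile(Y[s],[2,50,98]).round(1))
    for t in ['cap_a_center']:
        for r in bot.trace(t,n)[:4]:
            k=r['pixels'].ravel()&~np.isnan(X); print(t,round(r['score'],2),k.sum(),np.median(np.c_[X,Y,q[:,2]][k],0).round() if k.any() else '')
save('end',cv2.resize(np.hstack([ims[0][110:230,240:384],ims[1][80:200,170:314]]),(800,333)))
E
```

```text
27.375 (np.float64(2.5), np.float64(-136.8)) [0.64846468 0.04871451 0.25808056] [ 0.6  0.4 -0.9]
side blue 13 [-74.6329128  -34.53192188] [-27.02332382  26.9132728 ]
rear 80 [-79.69113292 -78.83076488 -77.4237    ] [-40.39358885  40.64817352]
scene blue 2 [-66.10602546 -61.4017312 ] [-27.5657806   24.05845883]
rear 22 [-77.40280771 -75.74548354 -73.40787946] [-41.0108753  -22.60448343]
27.475 (np.float64(0.6), np.float64(-136.3)) [0.64656114 0.04861818 0.2535616 ]
scene 19 grip X,Y [-4.1  6.6 11.8] [-144.6 -137.7 -134.2]
side 1 grip X,Y [-5.3 -5.3 -5.3] [-133.7 -133.7 -133.7]
```

View pics/end.png

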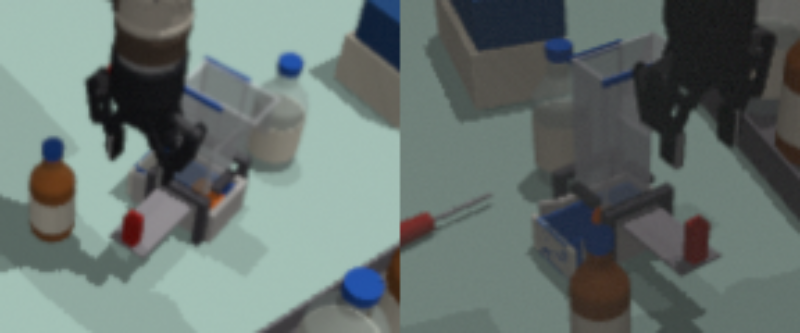

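Scene and side crops show the gate drawn out and orange inside the tray. I'll look down the chute with the wrist camera to make sure all three caps fell.

Emit:
step_arm --rows '[[[0,0,-50],0],[[0,0,-85],0],[[-50,0,-85],0],[[-100,0,-85],0],[[-150,0,-85],0],[[-200,0,-85],0],[[-200,0,-85],0],[[-200,0,-85],0]]'

```text
clock: 28.68
eef_pos: [0.5931, 0.2414, 0.3374]
tool_rot: [0.796, -0.606, -0.0, 0.001]
ft_force: [0.0, -0.2, 0.0]
grip_width: 0.0555
grasp_force: 0.0
```

```bash
python3 - <<'E'
from h import *
o=bot.get_obs();print(o['clock'],inh(),o['eef_pos'])
im,W=cloud('wrist'); save('w3',im)
for n in ['wrist','scene','side']:
    if n!='wrist': im,W=cloud(n)
    q=W.reshape(-1,3)*1000;c=im.reshape(-1,3).astype(int); d=q[:,:2]-H; X=d@ex;Y=d@ey
    s=(c[:,0]>120)&(c[:,0]>1.6*c[:,1])&(c[:,1]>1.3*c[:,2])&(abs(X)<80)&(abs(Y)<40)
    print(n,s.sum(),np.percentile(np.c_[X,Y,q[:,2]][s],[2,50,98],axis=0).round().tolist() if s.sum() else '')
    for t in ['gate_handle','amber_bottle','clear_bottle','driver']:
        r=bot.trace(t,n)
        if r: print(t,round(r[0]['score'],2),np.nanmedian(q[r[0]['pixels'].ravel()],0).round())
E
```

```text
28.675 (np.float64(1.3), np.float64(63.8)) [0.5930809  0.2414236  0.33741166]
wrist 60 [[-14.0, -17.0, 19.0], [-10.0, -7.0, 27.0], [26.0, 20.0, 61.0]]
gate_handle 0.59 [636.  91.  62.]
amber_bottle 0.8 [541.  38.  54.]
clear_bottle 0.81 [600. 304. 118.]
driver 0.82 [400. 251.  22.]
scene 7 [[29.0, -5.0, 27.0], [31.0, 1.0, 31.0], [33.0, 8.0, 32.0]]
gate_handle 0.61 [644.  86.  63.]
amber_bottle 0.59 [552.   2.  84.]
clear_bottle 0.85 [617. 305.  96.]
driver 0.72 [397. 248.  21.]
side 0 
gate_handle 0.94 [637.  76.  62.]
amber_bottle 0.63 [530.  -6.  79.]
clear_bottle 0.72 [584. 302.  97.]
driver 0.74 [394. 242.  20.]
```

View pics/w3.png

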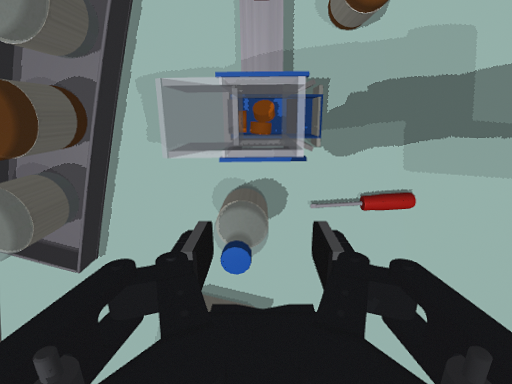

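The view down the chute shows three orange caps at (262,108), (260,128) and (242,120), lying in the blue tray. The gate is out and nothing else has moved.

```bash
python3 -c "
from workcell import bot
print(bot.job_done())"
```

```text
the job is handed in; nothing more can be done
None
```

I've handed the job in: the tray is home nose first, the gate is drawn to its end stop, and all three caps show in the tray in the last wrist picture; the hand-in returned no verdict.

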